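# Reset a tripped breaker in the bench outlet box

## Robot

A 6-joint arm with a two-finger parallel gripper is mounted at the origin on a cart in front of the work surface, level with it; the furniture and walls round the work are solid. World frame = base frame: x ahead of the robot, y to its left, z up, the work surface at z = 0. Lengths are in m, angles in rad, forces in N, time in s.
With the tool pointing down it reaches from about 0.35 to 0.875 m from the base axis. Payload 15.5 kg.
Tool frame: the origin (TCP) lies midway between the tips of the shut fingers; the grasp point (between the pads) lies 19 mm behind it (env.pinch_z is the z of the grasp point in the tool frame, in m); z points along the fingers, y is the line along which they close (so a half turn about z gives the same grasp; the last joint's range is limited). The gripper opens to 85 mm and grips with 20 to 120 N. Pads are 22 mm wide; open, the fingers measure 114 mm over their backs; the gripper's body (76 mm by 85 mm) begins 54 mm behind the grasp point. The pads swing forward as they close: fully open they stand 13 mm farther back than shut.
Start: joints at [-1.337, 0.494, 1.345, -0, 1.302, -0.096], TCP at [0.202, -0.591, 0.231] pointing down, gripper open.
Joint ranges: [-2.91, 2.91], [-0.82, 2.16], [0.22, 2.67], [-1.22, 4.37], [0.12, 2.79], [-3.08, 3.08]. Speed limits (rad/s): [1.89, 1.89, 2.57, 3.01, 3.01, 3.01].

## Interface

Orientations are given as a unit quaternion [x, y, z, w].
In Python, from cell import env gives the robot as it stands.
- The arm moves only by the tool carry_out, never from a script. Its argument "motion" is a list of rows, each an object of numbers: "tx", "ty", "tz": the shift along the tool's x, y, z scaled (see below); "ax", "ay", "az": the turn, a rotation vector about the tool's x, y, z scaled (see below). In form: [{"tx": .., "ty": .., "tz": .., "ax": .., "ay": .., "az": ..}, ...]. A call has 1 to 12 rows; each row is the pose to reach, as a shift and turn from the pose commanded when the call began, along the tool's axes at that moment; what a row does not reach only later rows make up. The controller multiplies each number of a shift by 500 mm and each number of a turn by 90 degrees. A row lasts 1/8 s, in which the tool goes at most 62.5 mm and 10.7 degrees, less where a joint would pass 70% of its speed; a pose out of reach is approached as far as the arm can. A call with a number of a shift or a turn outside -1 to 1 is refused whole. A call with a gripper value outside its range is refused whole. "grip" is the closure, from 0 (fully open) to 1 (shut), set as the call begins (left out, the last holds). The fingers move at their own pace and stop on an object; "grip_force" is the grip in N (left out, the last holds). Time passes only in rows, so rows that repeat a pose let the fingers close. It gives the time, the measured TCP pose, the force, the opening and the grip force at its end, in the units of the state.
- env.observe(): the state, without advancing time (a new reading comes with each control period).
- env.grab_frame(name): name is "side" or "top"; returns the picture (400x640x3 uint8, blue, green, red); there is no depth.
- env.camera_model(name): a dict with "fov_y" (degrees; the focal length in pixels is half the picture's height over the tangent of half this angle, whatever the lens; pixels are square), "cx", "cy" (the principal point, pixels), "R" (3x3) and "t" (3): a world point X has camera coordinates R X + t. Camera axes: x right, y down, z forward; pixel columns grow to the right and rows downward; lengths in m; the calibration is good to about 2 mm. A picture is of the moment at which its call begins. camera_model takes no time and is no camera call.
- env.finish_job(): hands the job in; it is judged then, once.
The state is a dict: "time_s": time; "q": joint angles; "joint_vel": joint speeds; "tau": joint torques, N m; "position": TCP position; "ee_rot": TCP orientation; "contact_force": force on the tool from outside, world axes, zero at the start; "wrist_torque": the same for the moment, N m; "finger_gap": finger opening in m; "gripper_force": force on a finger pad.
Only numpy, scipy, OpenCV 4.12 (cv2) and the standard library are available. Lean on these libraries where they do the work, as an engineer would, in place of code of your own. Each camera call takes 0.05 s, during which the arm holds its last target. There are 200 camera calls.

## Task

One of the three breakers in the bench outlet box has tripped: down in its well its key stands higher than the other two. With the tips of your fingers push the clear dust shutter fully back by its ribbed strip, reach into the well and press the tripped key down until it snaps home, then push the shutter fully shut again to keep the clay dust out. Only push: do not pinch the strip, and leave the bowl, the cup and the tape roll standing where they are.

Things in the scene. Friction and masses are not known exactly. Their poses are not given: they have to be found in the camera images.
- outlet_box: grey metal bench outlet box screwed to the desk, 146 (x) x 244 (y) mm. Origin on the desk below its middle well; x points from the outlets in its front face (x -50 mm) to its rear (x +96), y along the row of wells, z up. Top face 70 mm up, with rails 79 mm high along both ends, at y +-109 to +-119 mm
- well_mid (a point): centre of the middle breaker well's mouth, 70 mm above the desk. Three round wells in a row, 72 mm apart along the box's y, each 48 mm in diameter and 26 mm deep, with one breaker key standing on each well's axis; same axes as the box
- shutter (a joint): clear dust shutter over all three wells: a plate 58 (x) x 226 (y) x 4 mm, its upper face 75 mm above the desk. Slides along the box's x: 0 = shut (plate from x -29 to +29 mm), 0.060 m = fully back (x +31 to +89), wells free. Starts 0 to 12 mm open, takes about 2 N, stays where it is left
- shutter_grip (a point): top centre of the shutter's aluminium strip, 92 mm above the desk; at x -18 mm of the box when shut, moves with the shutter. The strip has two upright ribs, 96 mm long (y), 17 mm high above the plate, 16 mm across their outer faces: push the front rib's front face to open, the rear rib's rear face to shut. The plate reaches 11 mm in front of this point, 47 mm behind it
- rib_front: the strip's front rib (nearer the outlets), 4 mm thick; origin at the middle of its foot on the plate, 6 mm in front of the strip's centre
- rib_rear: the strip's rear rib, 4 mm thick; origin at the middle of its foot on the plate, 6 mm behind the strip's centre
- key_a (a joint): downward travel of one grey breaker key, 25 mm in diameter with a steel shank; the tripped one, starts at 0. 0 = popped out, top 14 mm below the rim; 0.010 m = home, top 24 mm below the rim, hard stop. Snap action: resists with about 2 N at first and springs back if let go before mid-travel; past it, snaps home and stays. Which well it stands in varies
- key_a_top (a point): middle of that key's top face, on its well's axis (56 mm above the desk popped out, 46 mm home)
- key_b (a joint): downward travel of one grey breaker key, 25 mm in diameter with a steel shank; starts home at 0.010. 0 = popped out, top 14 mm below the rim; 0.010 m = home, top 24 mm below the rim, hard stop. Snap action: resists with about 2 N at first and springs back if let go before mid-travel; past it, snaps home and stays. Which well it stands in varies
- key_b_top (a point): middle of that key's top face, on its well's axis (56 mm above the desk popped out, 46 mm home)
- key_c (a joint): downward travel of one grey breaker key, 25 mm in diameter with a steel shank; starts home at 0.010. 0 = popped out, top 14 mm below the rim; 0.010 m = home, top 24 mm below the rim, hard stop. Snap action: resists with about 2 N at first and springs back if let go before mid-travel; past it, snaps home and stays. Which well it stands in varies
- key_c_top (a point): middle of that key's top face, on its well's axis (56 mm above the desk popped out, 46 mm home)
- pinch_bowl: terracotta pinch bowl, about 92 mm across, 47 mm high, loose on the desk at the right end (-y) of the box; origin centre of its underside
- bisque_cup: pale unglazed cup, about 80 mm across, 77 mm high, loose on the desk behind the box, toward its left; origin centre of its underside
- tape: roll of beige tape lying flat, 96 mm across, 25 mm high, loose on the desk behind the box, toward its right; origin centre of its underside

How it is judged:
By the outcome, as a careful person would: the job done as asked, in the order asked, and still so for the second after the job is handed in, with the robot touching nothing.
It also fails if it takes over 48 s, if anything falls off the work surface, if the arm or the gripper's body presses on something with over 40 N, if the wrist force passes 120 N, or if a joint passes its speed limit or range.

## Working session

There is one attempt and no reset: what is moved stays moved. The work goes in short steps, Python scripts to look and compute and a tool call to move; the robot and the scene stay as the last step left them, time stands still between calls to the robot, and variables do not carry over. Pictures are saved under pics/ and viewed, at most 10 in all, crops included, and the job is handed in when it is done.

Besides the shell and the picture viewer there is one more tool, called after "Request:" in YAML: its name, and indented under it one key for each argument. carry_out: Moves the arm, as the interface text tells. Shifts and turns lie within -1 to 1; 1 stands for 500 mm of shift or 90 degrees of turn. Its arguments: {"type":"object","properties":{"motion":{"type":"array"},"grip":{"type":"number"},"grip_force":{"type":"number"}},"required":["motion"]}

```bash
mkdir -p pics
python3 - <<'E'
from cell import env
import cv2
for n in("top","side"):
    cv2.imwrite(f"pics/{n}0.png",env.grab_frame(n)); m=env.camera_model(n); print(n,m)
s=env.observe(); print(s["time_s"],s["position"],s["ee_rot"],s["finger_gap"],env.pinch_z)
E
```

```text
top {'fov_y': 56.282564591012836, 'cx': 317.28505735462016, 'cy': 197.127930494167, 'R': array([[ 0.0128358 , -0.99989943, -0.00603035],
       [-0.99378041, -0.01208962, -0.11069932],
       [ 0.11061528,  0.00741376, -0.99383565]]), 't': array([-0.35663364,  0.61510339,  0.87521198])}
side {'fov_y': 48.07794970363295, 'cx': 323.1609382672248, 'cy': 204.89252777487, 'R': array([[ 0.86527874, -0.50105076,  0.01551904],
       [-0.201157  , -0.37540708, -0.90476814],
       [ 0.45916072,  0.77975487, -0.42562163]]), 't': array([-0.69960995,  0.064765  ,  0.89337138])}
0.1 [ 0.20233092 -0.59101731  0.23077346] [ 9.86434540e-01  1.64154251e-01 -4.69705085e-05 -5.26935243e-04] 0.08543306317516201 -0.0187
```

View pics/top0.png

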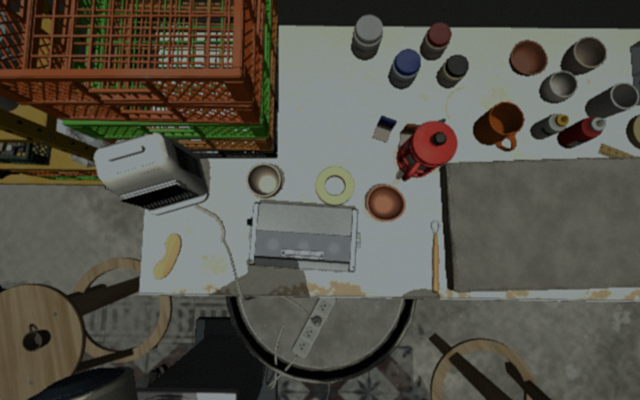

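View pics/side0.png

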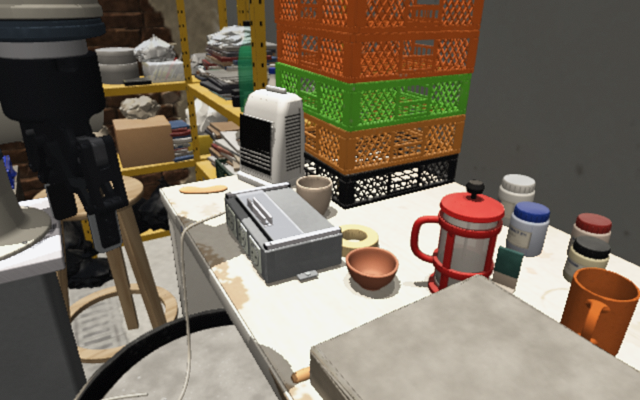

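The top view shows the box at about (250–358, 202–272) with its strip near (302,253). The bowl is at (385,202), the cup at (265,180) and the tape at (335,185). In the side view the box is around (282,232). I'll enlarge both.

Run:
```python
import cv2
a=cv2.imread("pics/top0.png")[190:285,235:375]; b=cv2.imread("pics/side0.png")[175:285,215:350]
a=cv2.resize(a,(700,475),interpolation=cv2.INTER_CUBIC); b=cv2.resize(b,(675,550),interpolation=cv2.INTER_CUBIC)
cv2.imwrite("pics/a.png",cv2.convertScaleAbs(a,alpha=1.5)); cv2.imwrite("pics/b.png",cv2.convertScaleAbs(b,alpha=1.3))
```

```text
(no output)
```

View pics/a.png

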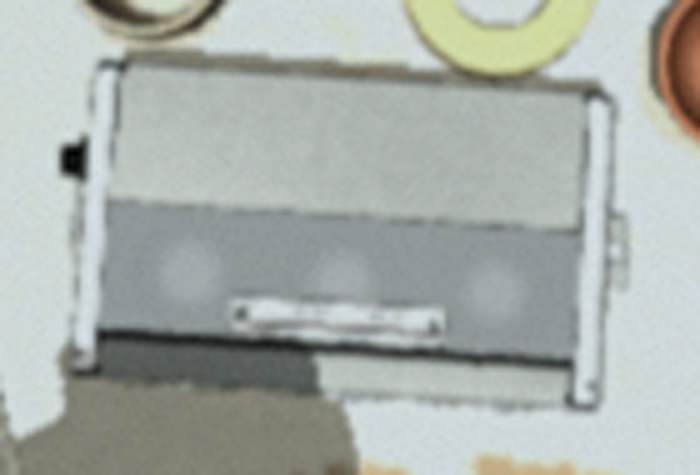

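View pics/b.png

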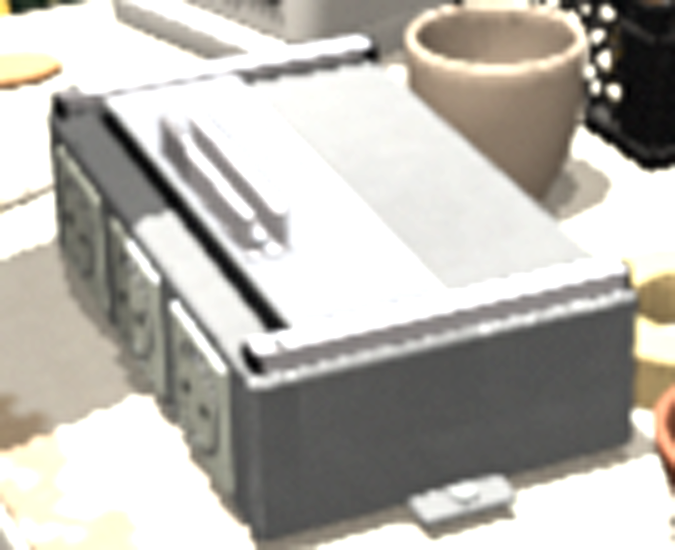

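The top crop shows the rails from (110,65) to (83,370) and from (598,92) to (585,405), and the strip centred at (337,318). The shutter is frosted, so the keys can't be told apart yet. The side crop confirms the outlets face the robot.

```bash
cat > h.py <<'E'
import numpy as np
from cell import env
def ray(n,u,v,z):
    m=env.camera_model(n); f=200/np.tan(np.radians(m["fov_y"])/2); R,t=m["R"],m["t"]
    d=R.T@np.array([(u-m["cx"])/f,(v-m["cy"])/f,1]); c=-R.T@t
    return c+d*(z-c[2])/d[2]
def proj(n,X):
    m=env.camera_model(n); f=200/np.tan(np.radians(m["fov_y"])/2); p=m["R"]@np.array(X)+m["t"]
    return m["cx"]+f*p[0]/p[2], m["cy"]+f*p[1]/p[2]
E
python3 - <<'E'
from h import *
T=lambda u,v,z:ray("top",235+u/5-.4,190+v/5-.4,z)
S=lambda u,v,z:ray("side",215+u/5-.4,175+v/5-.4,z)
P={k:T(*a) for k,a in dict(LR=(110,63,.079),LF=(83,370,.079),RR=(598,92,.079),RF=(585,405,.079),strip=(337,318,.092),sfl=(105,335,.075),sfr=(575,358,.075),srl=(110,201,.075),srr=(580,229,.075)).items()}
for k,v in P.items(): print(k,v.round(4))
d=P["LR"]+P["LF"]-P["RR"]-P["RF"]; print("ysep",np.linalg.norm(d/2),"yaw",np.degrees(np.arctan2(-d[0],d[1])))
for a,b in(("LR","LF"),("RR","RF")): e=P[a]-P[b]; print(np.linalg.norm(e),np.degrees(np.arctan2(e[1],e[0])))
yaw=np.arctan2(-d[0],d[1]); ex=np.array([np.cos(yaw),np.sin(yaw),0]); ey=np.array([-ex[1],ex[0],0])
c=sum(P[k] for k in("LR","LF","RR","RF"))/4; o=c-.023*ex; print("origin",o.round(4))
for k in P: print(k,((P[k]-o)@ex).round(4),((P[k]-o)@ey).round(4))
# side check: rail front-right corner, right rear, strip ends
for a in((255,355,.079),(628,280,.079),(62,105,.079),(368,45,.079),(178,118,.092),(275,212,.092)): p=S(*a); print("side",p.round(4),((p-o)@ex).round(4),((p-o)@ey).round(4))
E
```

```text
LR [ 0.6009 -0.2096  0.079 ]
LF [ 0.4612 -0.2017  0.079 ]
RR [ 0.5903 -0.4344  0.079 ]
RF [ 0.4487 -0.4288  0.079 ]
strip [ 0.4865 -0.3168  0.092 ]
sfl [ 0.4768 -0.2105  0.075 ]
sfr [ 0.4693 -0.4245  0.075 ]
srl [ 0.5377 -0.2109  0.075 ]
srr [ 0.5276 -0.4266  0.075 ]
ysep 0.22624643279137752 yaw -2.9390716758112787
0.13993668083971414 -3.2485019068212773
0.14176126672535558 -2.2590556919739724
origin [ 0.5023 -0.3174  0.079 ]
LR 0.093 0.1127
LF -0.047 0.1135
RR 0.0939 -0.1123
RF -0.0479 -0.114
strip -0.0158 -0.0002
sfl -0.0309 0.1055
sfr -0.0275 -0.1087
srl 0.0298 0.1082
srr 0.0309 -0.1078
side [ 0.448  -0.4338  0.079 ] -0.0482 -0.119
side [ 0.5817 -0.4483  0.079 ] 0.086 -0.1266
side [ 0.4592 -0.214   0.079 ] -0.0484 0.101
side [ 0.5957 -0.2149  0.079 ] 0.088 0.1072
side [ 0.4854 -0.275   0.092 ] -0.0191 0.0415
side [ 0.4855 -0.3663  0.092 ] -0.0143 -0.0497
```

```bash
cat >> h.py <<'E'
from scipy.spatial.transform import Rotation as Ro
O=np.array([.5023,-.3174,0]); YAW=np.radians(-2.9)
ex=np.array([np.cos(YAW),np.sin(YAW),0]); ey=np.array([-ex[1],ex[0],0])
W=lambda b:O+b[0]*ex+b[1]*ey+np.array([0,0,b[2]])
B=lambda p:np.array([(p-O)@ex,(p-O)@ey,p[2]])
def plan(*bs):
    s=env.observe(); p=np.array(s["position"]); R=Ro.from_quat(s["ee_rot"])
    Rt=Ro.from_matrix(np.c_[ex,-ey,[0,0,-1]])
    print("t",s["time_s"],"box",B(p).round(4),"F",np.round(s["contact_force"],1))
    print("turn",((R.inv()*Rt).as_rotvec()/(np.pi/2)).round(4))
    for b in bs: print(b,(R.inv().apply(W(b)-p)/.5).round(4))
E
python3 -c "
from h import *
plan((-.065,0,.15),(-.065,0,.083))"
```

```text
t 0.1 box [-0.2857 -0.2884  0.2308] F [0.4 0.  0.1]
turn [-7.000e-04  1.000e-04  2.422e-01]
(-0.065, 0, 0.15) [ 0.6241 -0.3715  0.162 ]
(-0.065, 0, 0.083) [ 0.6241 -0.3714  0.296 ]
```

Request:
carry_out:
  motion:
    - {"tx":0.1,"ty":-0.06,"tz":0.03,"az":0.05}
    - {"tx":0.2,"ty":-0.12,"tz":0.06,"az":0.1}
    - {"tx":0.3,"ty":-0.18,"tz":0.09,"az":0.15}
    - {"tx":0.4,"ty":-0.24,"tz":0.12,"az":0.2}
    - {"tx":0.5,"ty":-0.3,"tz":0.14,"az":0.242}
    - {"tx":0.6,"ty":-0.36,"tz":0.16,"az":0.242}
    - {"tx":0.624,"ty":-0.371,"tz":0.16,"az":0.242}
    - {"tx":0.624,"ty":-0.371,"tz":0.162,"az":0.242}
    - {"tx":0.624,"ty":-0.371,"tz":0.162,"az":0.242}
  grip: 1
  grip_force: 30

```text
$.motion[0]: bad value
```

```bash
python3 -c "
from h import *
plan((-.065,0,.083),(-.045,0,.083),(.023,0,.083))
import cv2
im=env.grab_frame('side');print(proj('side',W((-.065,0,.15))))
cv2.imwrite('pics/c.png',cv2.resize(im[60:290,150:430],(700,575),interpolation=cv2.INTER_CUBIC))"
```

```text
t 0.1 box [-0.2857 -0.2884  0.2308] F [0.4 0.  0.1]
turn [-7.000e-04  1.000e-04  2.422e-01]
(-0.065, 0, 0.083) [ 0.6241 -0.3714  0.296 ]
(-0.045, 0, 0.083) [ 0.6612 -0.3566  0.296 ]
(0.023, 0, 0.083) [ 0.7875 -0.3061  0.2959]
(np.float64(230.99897857261558), np.float64(181.47880691062062))
```

View pics/c.png

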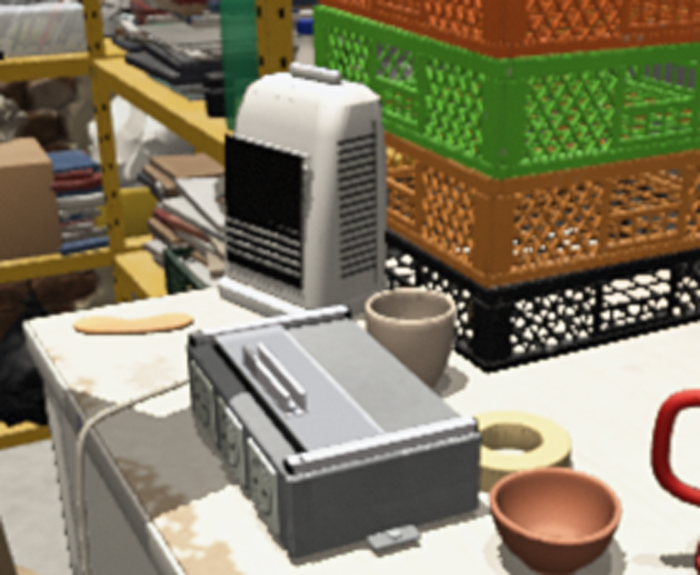

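The move was refused: each row apparently needs all six numbers, and mine left out ax and ay. The picture shows the scene unchanged, with the arm not in view.

Request:
carry_out:
  motion:
    - {"tx":0.1,"ty":-0.06,"tz":0.03,"ax":0,"ay":0,"az":0.05}
    - {"tx":0.2,"ty":-0.12,"tz":0.06,"ax":0,"ay":0,"az":0.1}
    - {"tx":0.3,"ty":-0.18,"tz":0.09,"ax":0,"ay":0,"az":0.15}
    - {"tx":0.4,"ty":-0.24,"tz":0.12,"ax":0,"ay":0,"az":0.2}
    - {"tx":0.5,"ty":-0.3,"tz":0.14,"ax":0,"ay":0,"az":0.242}
    - {"tx":0.6,"ty":-0.36,"tz":0.16,"ax":0,"ay":0,"az":0.242}
    - {"tx":0.624,"ty":-0.371,"tz":0.16,"ax":0,"ay":0,"az":0.242}
    - {"tx":0.624,"ty":-0.371,"tz":0.162,"ax":0,"ay":0,"az":0.242}
    - {"tx":0.624,"ty":-0.371,"tz":0.162,"ax":0,"ay":0,"az":0.242}
  grip: 1
  grip_force: 30

```text
time_s: 1.27
position: [0.4369, -0.3158, 0.1504]
ee_rot: [1.0, -0.026, -0.0, 0.0]
contact_force: [0.4, -0.8, 0.0]
finger_gap: 0.0
gripper_force: 0.0
```

```bash
python3 -c "
from h import *
plan((-.065,0,.083),(-.045,0,.083),(.023,0,.083))
import cv2
im=env.grab_frame('side');print(proj('side',W((-.065,0,.15))))
cv2.imwrite('pics/d.png',cv2.resize(im[60:290,150:430],(700,575),interpolation=cv2.INTER_CUBIC))"
```

```text
t 1.275 box [-0.0654 -0.0017  0.1504] F [ 0.4 -0.8  0. ]
turn [ 0.0002 -0.     -0.0004]
(-0.065, 0, 0.083) [ 0.0008 -0.0035  0.1347]
(-0.045, 0, 0.083) [ 0.0408 -0.0036  0.1347]
(0.023, 0, 0.083) [ 0.1768 -0.0036  0.1347]
(np.float64(230.99897857261558), np.float64(181.47880691062062))
```

View pics/d.png

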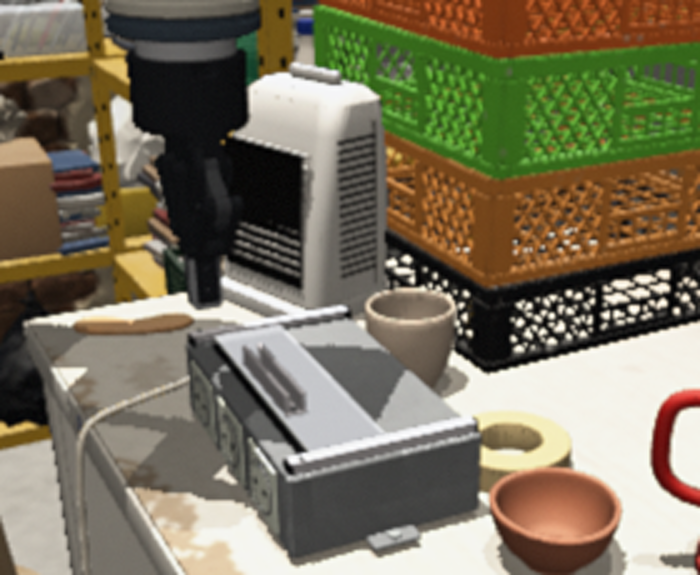

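The fingertips appear at crop (205,303), which is full-frame (232,181) and matches the predicted (231,181). Next I descend and push.

Request:
carry_out:
  motion:
    - {"tx":0,"ty":-0.003,"tz":0.07,"ax":0,"ay":0,"az":0}
    - {"tx":0,"ty":-0.003,"tz":0.135,"ax":0,"ay":0,"az":0}
    - {"tx":0.02,"ty":-0.003,"tz":0.135,"ax":0,"ay":0,"az":0}
    - {"tx":0.04,"ty":-0.003,"tz":0.135,"ax":0,"ay":0,"az":0}
    - {"tx":0.06,"ty":-0.003,"tz":0.135,"ax":0,"ay":0,"az":0}
    - {"tx":0.08,"ty":-0.003,"tz":0.135,"ax":0,"ay":0,"az":0}
    - {"tx":0.1,"ty":-0.003,"tz":0.135,"ax":0,"ay":0,"az":0}
    - {"tx":0.12,"ty":-0.003,"tz":0.135,"ax":0,"ay":0,"az":0}
    - {"tx":0.14,"ty":-0.003,"tz":0.135,"ax":0,"ay":0,"az":0}
    - {"tx":0.155,"ty":-0.003,"tz":0.135,"ax":0,"ay":0,"az":0}
    - {"tx":0.165,"ty":-0.003,"tz":0.135,"ax":0,"ay":0,"az":0}

```text
time_s: 2.7
position: [0.5204, -0.3174, 0.0827]
ee_rot: [1.0, -0.025, -0.0, -0.0]
contact_force: [-1.6, -0.0, 1.1]
finger_gap: 0.0005
gripper_force: 0.9
```

```bash
python3 -c "
from h import *
plan((.021,0,.083),(.025,0,.083))"
```

```text
t 2.7 box [0.0181 0.001  0.0827] F [-1.6 -0.   1.1]
turn [-0.0001  0.0001  0.0003]
(0.021, 0, 0.083) [ 0.0058  0.0019 -0.0007]
(0.025, 0, 0.083) [ 0.0138  0.0019 -0.0007]
```

Request:
carry_out:
  motion:
    - {"tx":0.004,"ty":0,"tz":0,"ax":0,"ay":0,"az":0}
    - {"tx":0.008,"ty":0,"tz":0,"ax":0,"ay":0,"az":0}
    - {"tx":0.01,"ty":0,"tz":0,"ax":0,"ay":0,"az":0}
    - {"tx":0.012,"ty":0,"tz":0,"ax":0,"ay":0,"az":0}

```text
time_s: 3.2
position: [0.5237, -0.3174, 0.0826]
ee_rot: [1.0, -0.025, -0.002, -0.0]
contact_force: [-20.1, -2.2, 9.9]
finger_gap: -0.0001
gripper_force: 10.0
```

Hard stop reached at 20 N. I'm backing off to look.

Request:
carry_out:
  motion:
    - {"tx":-0.02,"ty":0,"tz":0,"ax":0,"ay":0,"az":0}
    - {"tx":-0.04,"ty":0,"tz":-0.06,"ax":0,"ay":0,"az":0}
    - {"tx":-0.12,"ty":0,"tz":-0.12,"ax":0,"ay":0,"az":0}
    - {"tx":-0.23,"ty":0,"tz":-0.15,"ax":0,"ay":0,"az":0}
    - {"tx":-0.28,"ty":0,"tz":-0.15,"ax":0,"ay":0,"az":0}
    - {"tx":-0.28,"ty":0,"tz":-0.15,"ax":0,"ay":0,"az":0}

```text
time_s: 3.95
position: [0.3848, -0.3105, 0.1582]
ee_rot: [1.0, -0.026, 0.0, 0.0]
contact_force: [1.4, -1.1, -0.2]
finger_gap: 0.0
gripper_force: 0.0
```

```bash
python3 -c "
from h import *
import cv2
plan()
im=env.grab_frame('side'); im2=env.grab_frame('top')
a=cv2.resize(im2[200:275,240:370],(780,450),interpolation=cv2.INTER_CUBIC)
b=cv2.resize(im[185:260,220:350],(780,450),interpolation=cv2.INTER_CUBIC)
cv2.imwrite('pics/e.png',cv2.convertScaleAbs(cv2.resize(np.vstack([a,b]),(500,577)),alpha=1.5))
for y in(.072,0,-.072):
  print([np.round(proj(c,W((0,y,z))),1) for c in('top','side') for z in(.07,.056,.046)])"
```

```text
t 3.95 box [-0.1177  0.0009  0.1582] F [ 1.4 -1.1 -0.2]
turn [ 0.0001 -0.0002 -0.0009]
[array([271.6, 243.9]), array([272.3, 243.8]), array([272.9, 243.8]), array([254.9, 200.8]), array([255.2, 207.1]), array([255.5, 211.5])]
[array([302.8, 245.9]), array([303.1, 245.8]), array([303.3, 245.7]), array([267.6, 215.2]), array([267.9, 221.8]), array([268.1, 226.5])]
[array([334.1, 247.9]), array([333.9, 247.8]), array([333.7, 247.7]), array([282.3, 231.8]), array([282.4, 238.7]), array([282.6, 243.6])]
```

View pics/e.png

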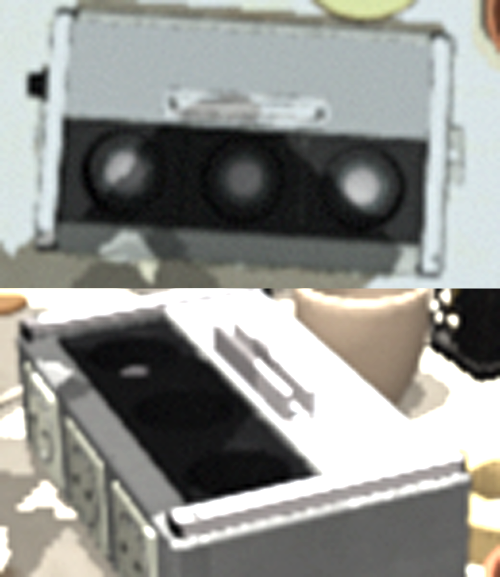

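The shutter is back and all three wells are free. In the side part a lit key shows in the left well at full-frame (254.6,206.7), which matches the popped-out prediction of (255.2,207.1). I'll check the other two wells with more contrast.

```bash
python3 -c "
from h import *
import cv2
im=env.grab_frame('side')[190:252,232:306]
b=cv2.LUT(cv2.resize(im,(740,620)[:2] if 0 else (700,586),interpolation=cv2.INTER_CUBIC),np.uint8(255*np.clip(np.arange(256)/90,0,1)**.6))
cv2.imwrite('pics/f.png',b)
plan((0,.072,.11),(0,.072,.06),(0,.072,.045))"
```

```text
t 4.1 box [-0.1155  0.0006  0.1578] F [0.9 0.2 1. ]
turn [ 0.0003 -0.0005  0.0002]
(0, 0.072, 0.11) [ 0.231  -0.1429  0.0958]
(0, 0.072, 0.06) [ 0.231  -0.1429  0.1958]
(0, 0.072, 0.045) [ 0.2309 -0.1429  0.2258]
```

View pics/f.png

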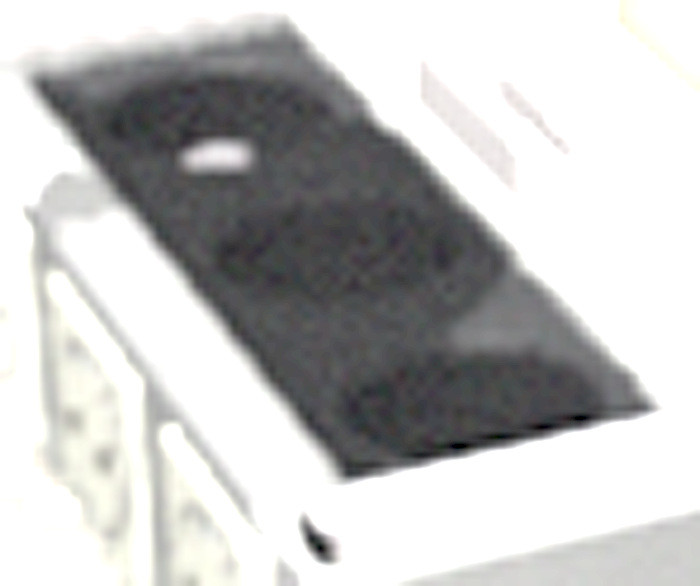

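The lit key shows only in the left (+y) well. The right key is lit in the top view but hidden here, so it is home. The tripped key is the left one. I'm moving above it, with x −1.5 mm as the well rims and the shutter stop suggest.

Request:
carry_out:
  motion:
    - {"tx":0.06,"ty":-0.04,"tz":0.0,"ax":0,"ay":0,"az":0}
    - {"tx":0.13,"ty":-0.08,"tz":0.03,"ax":0,"ay":0,"az":0}
    - {"tx":0.19,"ty":-0.12,"tz":0.06,"ax":0,"ay":0,"az":0}
    - {"tx":0.228,"ty":-0.143,"tz":0.09,"ax":0,"ay":0,"az":0}
    - {"tx":0.228,"ty":-0.143,"tz":0.12,"ax":0,"ay":0,"az":0}
    - {"tx":0.228,"ty":-0.143,"tz":0.12,"ax":0,"ay":0,"az":0}
    - {"tx":0.228,"ty":-0.143,"tz":0.12,"ax":0,"ay":0,"az":0}

```text
time_s: 4.97
position: [0.5031, -0.2456, 0.0981]
ee_rot: [1.0, -0.026, -0.0, 0.0]
contact_force: [-0.5, -0.1, 0.7]
finger_gap: 0.0
gripper_force: 0.0
```

```bash
python3 -c "
from h import *
plan((-.0015,.072,.06),(-.0015,.072,.045))"
```

```text
t 4.975 box [-0.0028  0.0717  0.0981] F [-0.5 -0.1  0.7]
turn [ 0.0001  0.     -0.0004]
(-0.0015, 0.072, 0.06) [ 0.0027 -0.0006  0.0761]
(-0.0015, 0.072, 0.045) [ 0.0027 -0.0006  0.1061]
```

Request:
carry_out:
  motion:
    - {"tx":0.002,"ty":0,"tz":0.03,"ax":0,"ay":0,"az":0}
    - {"tx":0.002,"ty":0,"tz":0.06,"ax":0,"ay":0,"az":0}
    - {"tx":0.002,"ty":0,"tz":0.08,"ax":0,"ay":0,"az":0}
    - {"tx":0.002,"ty":0,"tz":0.09,"ax":0,"ay":0,"az":0}
    - {"tx":0.002,"ty":0,"tz":0.097,"ax":0,"ay":0,"az":0}
    - {"tx":0.002,"ty":0,"tz":0.102,"ax":0,"ay":0,"az":0}
    - {"tx":0.002,"ty":0,"tz":0.105,"ax":0,"ay":0,"az":0}
    - {"tx":0.002,"ty":0,"tz":0.106,"ax":0,"ay":0,"az":0}

```text
time_s: 5.98
position: [0.5048, -0.2451, 0.0458]
ee_rot: [1.0, -0.025, 0.0, 0.0]
contact_force: [-4.7, 4.3, 24.4]
finger_gap: 0.0001
gripper_force: 11.9
```

24 N at the bottom with the tip at z = 0.0458, so the key is at its home stop. I'm lifting out and going behind the rear rib.

Request:
carry_out:
  motion:
    - {"tx":0,"ty":0,"tz":-0.04,"ax":0,"ay":0,"az":0}
    - {"tx":0,"ty":0,"tz":-0.1,"ax":0,"ay":0,"az":0}
    - {"tx":0,"ty":0,"tz":-0.17,"ax":0,"ay":0,"az":0}
    - {"tx":0.06,"ty":0.05,"tz":-0.18,"ax":0,"ay":0,"az":0}
    - {"tx":0.12,"ty":0.1,"tz":-0.18,"ax":0,"ay":0,"az":0}
    - {"tx":0.16,"ty":0.144,"tz":-0.18,"ax":0,"ay":0,"az":0}
    - {"tx":0.16,"ty":0.144,"tz":-0.18,"ax":0,"ay":0,"az":0}
    - {"tx":0.16,"ty":0.144,"tz":-0.18,"ax":0,"ay":0,"az":0}

```text
time_s: 6.98
position: [0.5803, -0.3204, 0.1346]
ee_rot: [1.0, -0.025, -0.0, -0.0]
contact_force: [0.3, 1.2, -0.3]
finger_gap: -0.0002
gripper_force: 0.0
```

```bash
python3 -c "
from h import *
import cv2
plan((.078,0,.083),(.003,0,.083))
im=env.grab_frame('side'); im2=env.grab_frame('top')
a=cv2.resize(im2[200:275,240:370],(650,300),interpolation=cv2.INTER_CUBIC)
b=cv2.resize(im[190:252,232:306],(650,290),interpolation=cv2.INTER_CUBIC)
cv2.imwrite('pics/g.png',cv2.LUT(np.vstack([a,b]),np.uint8(255*np.clip(np.arange(256)/130,0,1)**.6)))"
```

```text
t 6.975 box [0.0781 0.0009 0.1346] F [ 0.3  1.2 -0.3]
turn [-0.0003  0.0004  0.0002]
(0.078, 0, 0.083) [-1.000e-04  1.900e-03  1.032e-01]
(0.003, 0, 0.083) [-0.1501  0.0019  0.1033]
```

View pics/g.png

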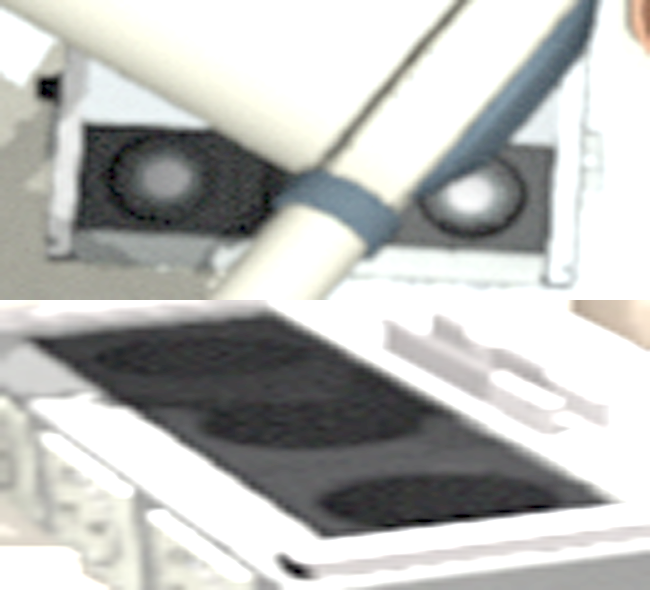

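The left key no longer shows above its rim in the side view, and all three wells look alike. I'm descending behind the rear rib and pushing the shutter shut.

Request:
carry_out:
  motion:
    - {"tx":0,"ty":0.002,"tz":0.05,"ax":0,"ay":0,"az":0}
    - {"tx":0,"ty":0.002,"tz":0.103,"ax":0,"ay":0,"az":0}
    - {"tx":0,"ty":0.002,"tz":0.103,"ax":0,"ay":0,"az":0}
    - {"tx":-0.02,"ty":0.002,"tz":0.103,"ax":0,"ay":0,"az":0}
    - {"tx":-0.04,"ty":0.002,"tz":0.103,"ax":0,"ay":0,"az":0}
    - {"tx":-0.06,"ty":0.002,"tz":0.103,"ax":0,"ay":0,"az":0}
    - {"tx":-0.08,"ty":0.002,"tz":0.103,"ax":0,"ay":0,"az":0}
    - {"tx":-0.1,"ty":0.002,"tz":0.103,"ax":0,"ay":0,"az":0}
    - {"tx":-0.12,"ty":0.002,"tz":0.103,"ax":0,"ay":0,"az":0}
    - {"tx":-0.135,"ty":0.002,"tz":0.103,"ax":0,"ay":0,"az":0}
    - {"tx":-0.142,"ty":0.002,"tz":0.103,"ax":0,"ay":0,"az":0}
    - {"tx":-0.145,"ty":0.002,"tz":0.103,"ax":0,"ay":0,"az":0}

```text
time_s: 8.57
position: [0.5083, -0.3183, 0.0832]
ee_rot: [1.0, -0.025, -0.0, -0.0]
contact_force: [2.2, 0.7, 0.2]
finger_gap: -0.0
gripper_force: 0.8
```

```bash
python3 -c "
from h import *
plan((.001,0,.083))"
```

```text
t 8.575 box [ 0.006  -0.0006  0.0832] F [2.2 0.7 0.2]
turn [-0.0001  0.0001  0.0001]
(0.001, 0, 0.083) [-0.01   -0.0012  0.0005]
```

Request:
carry_out:
  motion:
    - {"tx":-0.004,"ty":0,"tz":0,"ax":0,"ay":0,"az":0}
    - {"tx":-0.008,"ty":0,"tz":0,"ax":0,"ay":0,"az":0}
    - {"tx":-0.01,"ty":0,"tz":0,"ax":0,"ay":0,"az":0}
    - {"tx":-0.012,"ty":0,"tz":0,"ax":0,"ay":0,"az":0}

```text
time_s: 9.07
position: [0.5024, -0.318, 0.0833]
ee_rot: [1.0, -0.025, 0.0, -0.0]
contact_force: [2.3, -0.1, 0.2]
finger_gap: -0.0002
gripper_force: 0.8
```

Request:
carry_out:
  motion:
    - {"tx":-0.002,"ty":0,"tz":0,"ax":0,"ay":0,"az":0}
    - {"tx":-0.004,"ty":0,"tz":0,"ax":0,"ay":0,"az":0}
    - {"tx":-0.006,"ty":0,"tz":0,"ax":0,"ay":0,"az":0}

```text
time_s: 9.45
position: [0.5011, -0.3181, 0.0834]
ee_rot: [1.0, -0.025, 0.002, 0.0]
contact_force: [17.8, 2.4, -8.5]
finger_gap: 0.0003
gripper_force: 8.5
```

Shut stop reached at 18 N. I'm backing off and withdrawing.

Request:
carry_out:
  motion:
    - {"tx":0.016,"ty":0,"tz":0,"ax":0,"ay":0,"az":0}
    - {"tx":0.024,"ty":0,"tz":-0.03,"ax":0,"ay":0,"az":0}
    - {"tx":0.024,"ty":0,"tz":-0.12,"ax":0,"ay":0,"az":0}
    - {"tx":-0.06,"ty":0,"tz":-0.18,"ax":0,"ay":0,"az":0}
    - {"tx":-0.16,"ty":0,"tz":-0.2,"ax":0,"ay":0,"az":0}
    - {"tx":-0.26,"ty":0,"tz":-0.2,"ax":0,"ay":0,"az":0}
    - {"tx":-0.26,"ty":0,"tz":-0.2,"ax":0,"ay":0,"az":0}
    - {"tx":-0.26,"ty":0,"tz":-0.2,"ax":0,"ay":0,"az":0}

```text
time_s: 10.45
position: [0.3701, -0.3118, 0.1841]
ee_rot: [1.0, -0.025, 0.0, 0.0]
contact_force: [-0.1, 0.1, -0.1]
finger_gap: -0.0002
gripper_force: 0.0
```

```bash
python3 -c "
from h import *
import cv2
plan()
im2=env.grab_frame('top')
cv2.imwrite('pics/i.png',cv2.convertScaleAbs(cv2.resize(im2[155:285,235:415],(720,520),interpolation=cv2.INTER_CUBIC),alpha=1.5))"
```

```text
t 10.45 box [-0.1324 -0.0011  0.1841] F [-0.1  0.1 -0.1]
turn [ 0.0006 -0.0006 -0.0001]
```

View pics/i.png

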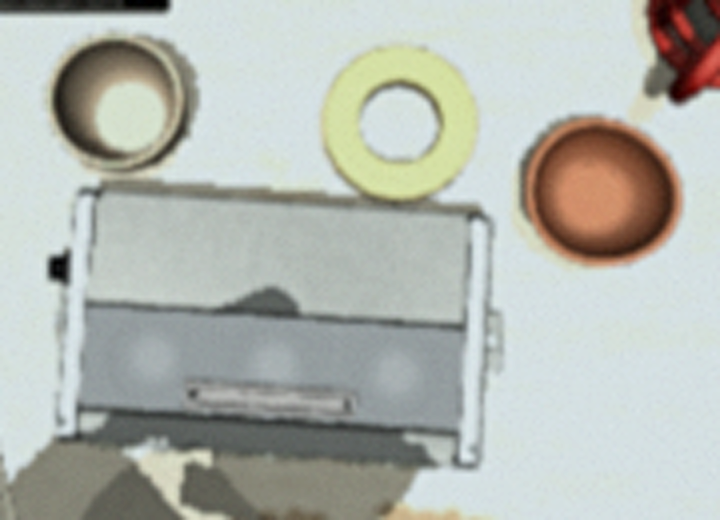

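The shutter is shut, with its strip at crop (270,398). The cup (120,102), tape (400,123) and bowl (603,190) are where they were, and the arm is clear.

```bash
python3 -c "
from cell import env
print(env.finish_job())"
```

```text
the job is handed in; nothing more can be done
None
```

The job is handed in at about 10.5 s: I pushed the shutter fully back, pressed the tripped left (+y) key down to its stop, and pushed the shutter fully shut; the bowl, cup and tape were not moved. No verdict came back.

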